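# Snap a bottle's cap home in the hand lever press

## Robot

A 6-joint arm with a two-finger parallel gripper is mounted at the origin on a cart in front of the work surface, level with it; the furniture and walls round the work are solid. World frame = base frame: x ahead of the robot, y to its left, z up, the work surface at z = 0. Lengths are in mm, angles in rad, forces in N, time in s.
With the tool pointing down it reaches from about 325 to 900 mm from the base axis. Payload 6.1 kg.
Tool frame: the origin (TCP) lies midway between the tips of the shut fingers; the grasp point (between the pads) lies 19 mm behind it; y points along the fingers, z is the direction in which the jaws open and shut, and the axes are right-handed (so a half turn about y gives the same grasp; the last joint's range is limited). The gripper opens to 87 mm and grips with 3 to 60 N. Pads are 19 mm wide; open, the fingers measure 117 mm over their backs; the gripper's body (75 mm by 190 mm) begins 51 mm behind the grasp point.
Start: joints at [1.11, 0.22, 1.526, -0, 1.395, -0.126], TCP at [205.361, 590.29, 222.538] pointing down, gripper open.
Joint ranges: [-2.98, 2.98], [-0.91, 2.08], [0.09, 2.57], [-1.24, 4.39], [0.2, 2.65], [-2.68, 2.68]. Speed limits (rad/s): [2.57, 2.57, 3.01, 3.14, 3.14, 3.14].

## Interface

Orientations are given as a unit quaternion [w, x, y, z].
In Python, from bench import r, state, optics, order gives the robot as it stands. Calls block until the motion is done:
- r.move_to(position, orientation): joint-space move of the TCP to a pose.
- r.move_linear(position, attitude=None, rate=150): straight line of the TCP; attitude=None keeps the orientation; rate is the mean speed in mm/s.
- r.move_joints(angles): joint-space move.
- r.move_gripper(opening, effort=None): finger opening in mm; effort is the grip in N (None keeps the last); returns when the fingers have stopped.
- r.sleep(seconds).
- r.ik(position, orientation): joint angles nearest the present ones, or None.
- state(): the state.
- optics.read_camera(name): name is "scene" or "top"; returns a dict with "img" (480x640x3 uint8, red, green, blue), "depth" (480x640 float32, mm along the optical axis (not along the pixel's ray), 0 where there is no reading), "fx", "fy", "cx", "cy" (pixels), "eye" and "rotation" of the camera in the world. Camera axes: x right, y down, z forward; pixel columns grow to the right and rows downward; lengths in mm; the calibration is good to about 2 mm. A picture is of the moment at which its call begins.
A pose or a line that the arm cannot do raises r.IKError and nothing moves.
- order.sign_off(): hands the job in, once; it reports no verdict.
The state is a dict: "time_s": time; "joint_positions": joint angles; "qvel": joint speeds; "tau": joint torques, N m; "eef_pos": TCP position; "tcp_rot": TCP orientation; "ft_force": force on the tool from outside, world axes, zero at the start; "wrist_torque": the same for the moment, N m; "width": finger opening in mm.
Only numpy, scipy, OpenCV 4.12 (cv2) and the standard library are available. Lean on these libraries where they do the work, as an engineer would, in place of code of your own. Each camera call takes 0.05 s, during which the arm holds its last target.

## Task

Stand the bottle with the half-fitted cap upright on the anvil of the hand press, in its V stop, and let go of it. Then pull the press's lever down as far as it goes so that the ram pushes the cap fully home, and ease the lever back up to its rest without letting it snap back. Leave the bottle standing in the press and do not disturb the two bottles without caps.

Things in the scene. Friction and masses are not known exactly. Their poses are not given: they have to be found in the camera images.
- capped_bottle: The bottle to work on: empty white plastic bottle, 86 mm tall, body a rounded square 38 mm (its x) by 41 mm (its y) with upright sides up to 50 mm, tapering above to a round neck; 60 g. It stands loose on the table. Origin at the centre of its underside, z up.
- snap_cap_top (a point): Centre of the top face of the round white cap (32 mm diameter, 27 mm tall) on the capped bottle's neck; it moves with the cap. 101 mm above the bottle's underside at the start, 91 mm when the cap is home.
- snap_cap (a joint): How far the cap is pushed down onto its bottle, in m: 0 at the start (sitting 10 mm proud), 0.010 fully home. It takes about 25 N and stays where it is pushed.
- plain_bottle_1: A bottle of the same kind without the cap (its top is narrower and 86 mm high), a bystander standing loose on the table. Origin at the centre of its underside, z up.
- plain_bottle_2: A second bottle like it without a cap, also a bystander. Origin at the centre of its underside, z up.
- press: Grey hand lever press, fixed. Origin on the table under the ram's axis; x to its back, -x to its open front, y to the lever's side. Base 16 mm thick, x -62 to 108 mm, 130 mm wide. Column behind x = 62 mm, 56 mm wide, foot ribs from x = 45 mm up to z = 66 mm. Head over the anvil: x -34 to 104 mm, 72 mm wide, z 222 to 318 mm, the ram rising to 379 mm; spring drum 22 mm out on its -y side.
- press_nest (a point): Centre of the round steel anvil (80 mm diameter at the foot, 68 mm at its top, which is 35 mm above the table) straight under the ram: where the middle of a bottle standing in the V stop is. The V stop is two aluminium strips behind it, 16 mm higher than the anvil, opening to the front at 110 degrees, their faces 25 mm from this point. Axes as the press.
- press_pad (a point): Centre of the underside of the ram's round white pad (34 mm diameter), 178 mm above the table at rest; the ram comes straight down 50 mm for each radian of the lever and would go 3 mm past the top of a cap that is home.
- press_hub (a point): Point on the level axis about which the lever turns (the axis runs along the press's y), in the plane in which the lever swings: 50 mm behind the ram's axis, 125 mm to the press's y side, 270 mm above the table.
- press_knob (a point): Centre of the black ball knob (35 mm diameter) at the end of the lever, 200 mm from the hub; the lever is a 12 mm round steel bar. At rest the lever points to the press's front and 15 degrees upward, so the knob is 322 mm above the table.
- press_lever (a joint): Angle of the lever in rad: 0 at rest (up), growing as the knob is pulled down at the front. Stop at 1.10 (48 degrees below level) when empty; with the bottle in, it comes up hard on the homed cap at about 1.05. Sprung upward: about 4 N at the knob to start, 7 N at the bottom, some 6 N more while the cap moves; let go, it flies back up.
Things that resemble listed ones, but are neither listed nor needed, are in the scene too. Leave any orange or red look-alike of the capped_bottle alone.

How it is judged (in metres and radians):
On the way, in this order (a step that is already met when the one before it is completed fails the run):
1. The capped bottle stands in the press, upright on the anvil under the ram, let go, its cap not yet pushed down (horizontal distance between capped_bottle and press_nest below 0.01 m and z of capped_bottle in the frame of press_nest below 0.004 m and angle between capped_bottle's own z axis and vertical below 0.1 rad and contact force between the fingers and capped_bottle below 0.2 N and value of joint snap_cap below 0.003 m), for 0.2 s.
2. The lever is down as far as it goes and the ram has pushed the cap home (value of joint press_lever above 0.95 rad and value of joint snap_cap above 0.008 m), for 0.1 s.
3. The lever is back up at its rest (value of joint press_lever below 0.06 rad), for 0.2 s.
At the end, for the whole second after the job is handed in: The cap is home (pushed at least 8 of its 10 mm), the lever is up at its rest (within 0.06 rad), and the bottle stands still and upright (within 0.1 rad) on the anvil, its middle within 12 mm of the ram's axis (value of joint snap_cap above 0.008 m and value of joint press_lever below 0.06 rad and horizontal distance between capped_bottle and press_nest below 0.012 m and z of capped_bottle in the frame of press_nest below 0.004 m and angle between capped_bottle's own z axis and vertical below 0.1 rad and linear speed of capped_bottle below 0.01 m/s); the robot touches nothing.
It fails at once if The lever is let fly back: rising faster than 1.5 rad/s (0.3 m/s at the knob) before the last 0.2 rad of its return (velocity of joint press_lever below -1.5 rad/s and value of joint press_lever above 0.2 rad).
It fails at once if A bottle without a cap is shifted by more than 30 mm or tipped (distance of any of plain_bottle_1, plain_bottle_2 from where it was at the start of the episode above 0.03 m or angle between any of plain_bottle_1, plain_bottle_2's own z axis and vertical above 0.3 rad).
It also fails if it takes over 72 s, if anything falls off the work surface, if the arm or the gripper's body presses on something with over 40 N, if the wrist force passes 120 N, or if a joint passes its speed limit or range.

## Working session

There is one attempt and no reset: what is moved stays moved. The work goes in short steps, each a Python script; the robot and the scene stay as the last script left them, time stands still between calls to the robot, and variables do not carry over. Pictures are saved under pics/ and viewed, and the job is handed in when it is done.

```bash
ls; mkdir -p pics; python3 - <<'E'
from bench import r,state,optics,order
import cv2,numpy as np
for n in ("scene","top"):
    c=optics.read_camera(n)
    cv2.imwrite(f"pics/{n}0.png",c["img"][:,:,::-1])
    np.savez(f"{n}0.npz",**{k:np.array(v) for k,v in c.items()})
    print(n,c["fx"],c["fy"],c["cx"],c["cy"],c["eye"],c["rotation"])
print(state())
E
```

```text
pics
scene 455.1284900789424 455.1284900789424 310.4924927614679 240.38865777248935 [  81.59062711 -833.52010572  850.07166347] [-0.45712946  0.85174881 -0.22424629  0.12357276]
top 562.6194180282115 562.6194180282115 314.31005403197565 237.9291365117295 [ 341.79355518  -20.53320409 1282.78357131] [ 0.06772742 -0.69332455  0.71537439 -0.05434651]
{'time_s': 0.1, 'joint_positions': array([ 1.10991044e+00,  2.21195207e-01,  1.52747054e+00,  7.61833984e-06,
        1.39469023e+00, -1.26121515e-01]), 'qvel': array([-0.00061806, -0.00019539, -0.00346456, -0.00119156, -0.00186443,
        0.0004022 ]), 'tau': array([ 9.11000570e-04, -4.95948064e+01, -3.88520086e+01,  7.01497123e-02,
        5.16302325e-02, -2.67173334e-05]), 'eef_pos': array([205.11050497, 589.80659767, 221.53078743]), 'tcp_rot': array([-0.6966281 ,  0.6978201 , -0.11798851,  0.11762271]), 'ft_force': array([ 0.14239625, -0.64717683,  0.55479359]), 'wrist_torque': array([-0.00055629,  0.00781595,  0.0052435 ]), 'width': 86.80489919450832}
```

View pics/scene0.png

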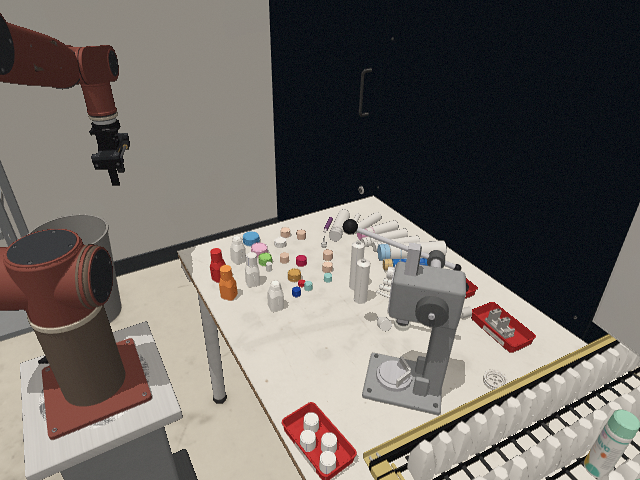

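View pics/top0.png

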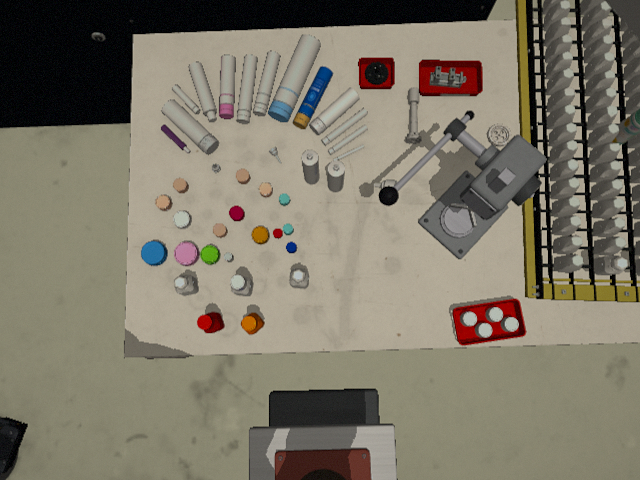

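The scene view shows white bottles near (237,250), (252,268) and (275,296). The top view has them at (185,283), (240,283) and (299,274), with the press at (460,220) and the knob at (388,196). I'll zoom in to find the capped one.

```bash
cat > h.py <<'E'
import numpy as np,cv2
from scipy.spatial.transform import Rotation as R
def Rm(c):
    q=np.array(c["rotation"]); return R.from_quat(q[[1,2,3,0]]).as_matrix()
def ray(c,u,v):
    d=Rm(c)@np.array([(u-c["cx"])/c["fx"],(v-c["cy"])/c["fy"],1.]); return np.array(c["eye"]),d
def onplane(c,u,v,z):
    e,d=ray(c,u,v); return e+d*(z-e[2])/d[2]
def proj(c,p):
    q=Rm(c).T@(np.array(p)-np.array(c["eye"])); return np.array([c["cx"]+c["fx"]*q[0]/q[2],c["cy"]+c["fy"]*q[1]/q[2]])
def cloud(c):
    D=np.array(c["depth"]);v,u=np.mgrid[0:480,0:640]
    P=np.stack([(u-c["cx"])/c["fx"]*D,(v-c["cy"])/c["fy"]*D,D],-1)
    W=P@Rm(c).T+np.array(c["eye"]); W[D==0]=np.nan; return W
def load(n): return {k:v for k,v in np.load(n).items()}
E
python3 - <<'E'
from h import *
t=load("top0.npz");s=load("scene0.npz")
a=cv2.resize(t["img"][255:315,155:335],None,fx=4.4,fy=4.4,interpolation=cv2.INTER_CUBIC)
b=cv2.resize(s["img"][220:320,190:330],None,fx=3,fy=3,interpolation=cv2.INTER_CUBIC)
cc=cv2.resize(t["img"][100:270,370:550],None,fx=2,fy=2)
o=np.zeros((600,800,3),np.uint8);o[:264,:792]=a[:264,:792];o[290:590,:420]=b;o[265:600,430:790]=cc[:335]
cv2.imwrite("pics/z0.png",o[:,:,::-1])
print(Rm(t),Rm(s),sep="\n")
W=cloud(t)
for u,v in [(185,283),(240,283),(299,274),(209,322),(251,322),(388,196),(460,219)]:
    print(u,v,W[v-3:v+4,u-3:u+4].reshape(-1,3)[np.nanargmax(W[v-3:v+4,u-3:u+4,2])].round(), np.nanmedian(W[v-2:v+3,u-2:u+3].reshape(-1,3),0).round())
E
```

```text
[[-0.02942812 -0.98461176  0.17226047]
 [-0.99933476  0.03269504  0.01615796]
 [-0.02154138 -0.17167037 -0.98491891]]
[[ 0.86888675 -0.26902551  0.41552507]
 [-0.49498051 -0.48149252  0.72329748]
 [ 0.00548674 -0.83414041 -0.55152486]]
185 283 [462. 282.  89.] [463. 280.  82.]
240 283 [463. 155. 108.] [457. 159. 100.]
299 274 [472.  38.  90.] [474.  34.  86.]
209 322 [380. 221. 104.] [378. 224. 100.]
251 322 [375. 142. 105.] [375. 136. 100.]
388 196 [ 577. -139.  342.] [ 576. -134.  337.]
460 219 [ 593. -328.   41.] [ 593. -329.   35.]
```

View pics/z0.png

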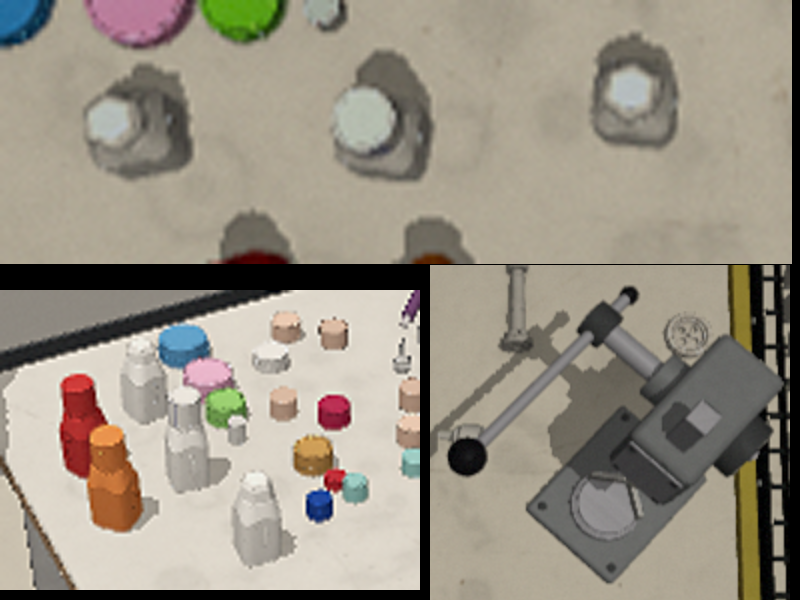

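```bash
python3 - <<'E'
from h import *
t=load("top0.npz");s=load("scene0.npz")
Wt,Ws=cloud(t),cloud(s)
# noise on table
for n,W in(("t",Wt),("s",Ws)):
    m=(abs(W[...,0]-560)<25)&(abs(W[...,1]-50)<25)&(W[...,2]<40); print(n,m.sum(),np.nanmean(W[m][:,2]),np.nanstd(W[m][:,2]))
    for lo,hi in((12,50),(55,80),(92,115)):
        m=(np.hypot(W[...,0]-460,W[...,1]-158)<40)&(W[...,2]>lo)&(W[...,2]<hi); P=W[m]; print(n,lo,hi,len(P),P.mean(0).round(1),np.percentile(P,[3,97],axis=0).round(1).tolist(), cv2.minAreaRect(P[:,:2].astype(np.float32)))
# cap circle
g=t["img"].astype(int); 
print("cap img",g[283,240],g[277,238],g[283,245],g[288,243])
# anvil
for n,W in(("t",Wt),("s",Ws)):
  for lo,hi in((10,22),(30,41),(46,57)):
    m=(np.hypot(W[...,0]-590,W[...,1]+330)<130)&(W[...,2]>lo)&(W[...,2]<hi); P=W[m]
    print(n,lo,hi,len(P),P[:,2].mean().round(1),cv2.minAreaRect(P[:,:2].astype(np.float32)))
  m=(W[...,2]>300)&(W[...,2]<370)&(np.hypot(W[...,0]-577,W[...,1]+137)<35)
  P=W[m]
  A=np.c_[2*P,np.ones(len(P))];x=np.linalg.lstsq(A,(P**2).sum(1),rcond=None)[0];print(n,"knob",len(P),x[:3],np.sqrt(x[3]+x[:3]@x[:3]),P.mean(0))
  m=(W[...,2]>308)&(W[...,2]<328)&(np.hypot(W[...,0]-640,W[...,1]+380)<110);P=W[m];print(n,"head",len(P),P.mean(0),cv2.minAreaRect(P[:,:2].astype(np.float32)))
E
python3 - <<'E'
import sys;sys.path.insert(0,'.')
from h import *
import os;os.chdir('.')
t=load("top0.npz");s=load("scene0.npz")
a=cv2.resize(t["img"][160:265,410:510],None,fx=5.5,fy=5.5,interpolation=cv2.INTER_CUBIC)
cv2.imwrite("pics/z1.png",a[:,:,::-1])
b=cv2.resize(s["img"][335:420,350:470],None,fx=6,fy=6,interpolation=cv2.INTER_CUBIC)
cv2.imwrite("pics/z2.png",b[:,:,::-1])
E
```

```text
t 458 5.92414973494402 9.635624197459473
t 12 50 69 [449.7 152.6  32.8] [[438.0, 143.7, 14.3], [470.9, 178.5, 49.4]] ((450.0198059082031, 155.9930419921875), (24.596521377563477, 45.950008392333984), 44.95272445678711)
t 55 80 93 [453.4 157.7  62.8] [[441.9, 145.3, 55.5], [474.0, 182.8, 75.6]] ((454.49481201171875, 162.06497192382812), (29.273189544677734, 42.346458435058594), 37.725074768066406)
t 92 115 183 [460.9 164.1 100.1] [[447.1, 150.1, 94.9], [474.8, 177.8, 105.0]] ((461.271240234375, 164.33953857421875), (31.18297004699707, 29.637845993041992), 44.69641876220703)
s 245 8.721492992654362 9.33872699590515
s 12 50 153 [452.9 150.4  31.7] [[438.1, 143.3, 13.3], [473.2, 173.3, 48.4]] ((449.962890625, 154.16921997070312), (26.0755672454834, 46.101409912109375), 48.46200180053711)
s 55 80 103 [455.9 154.1  65.4] [[441.7, 146.0, 55.5], [473.7, 169.4, 79.6]] ((455.0770568847656, 157.78231811523438), (26.344032287597656, 38.6646614074707), 61.2236442565918)
s 92 115 87 [459.  162.4  99.8] [[445.4, 151.5, 92.5], [472.9, 178.3, 104.3]] ((460.4899597167969, 164.58030700683594), (32.4066
[... 674 characters left out ...]
9375), (72.04084777832031, 136.25587463378906), 44.82579803466797)
s 10 22 1824 16.5 ((609.0053100585938, -342.40203857421875), (133.68582153320312, 169.59951782226562), 44.698646545410156)
s 30 41 693 35.3 ((616.14794921875, -349.7779541015625), (76.83624267578125, 140.15968322753906), 46.40848159790039)
s 46 57 249 51.2 ((632.5457153320312, -365.5410461425781), (73.11978149414062, 97.12336730957031), 44.082054138183594)
s knob 236 [ 585.59181317 -138.03223188  320.84278548] 19.293027643811133 [ 579.9178042  -145.79109152  327.14643178]
s head 1724 [ 614.18007279 -360.95033726  317.45584216] ((617.9432373046875, -352.2833557128906), (73.11103820800781, 135.5967254638672), 44.26063537597656)
```

View pics/z1.png

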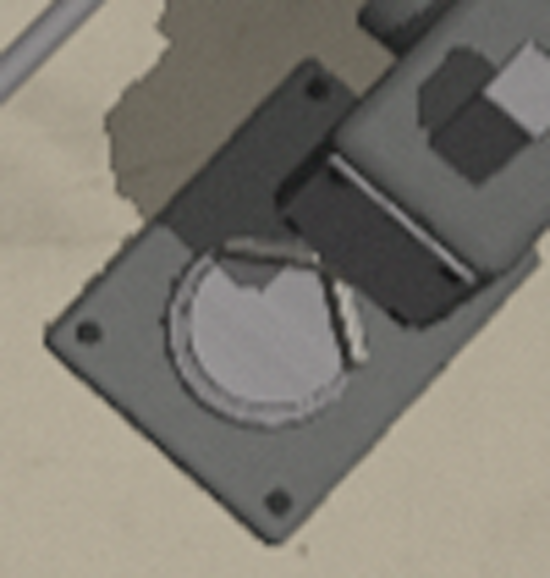

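View pics/z2.png

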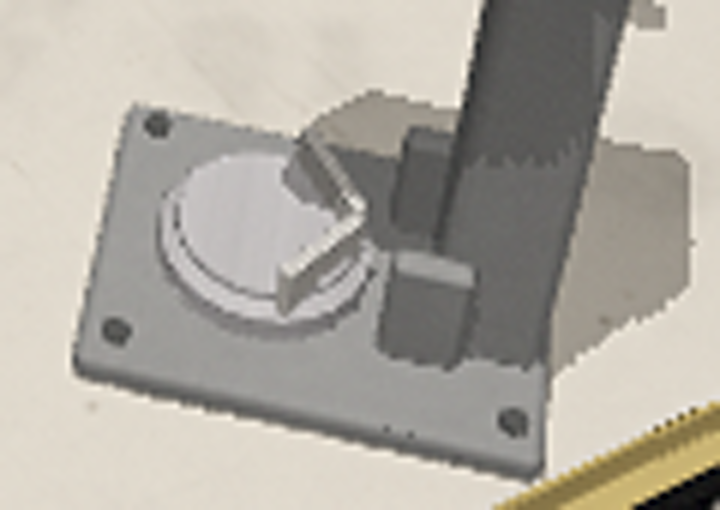

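The middle bottle, top view (240,283), is the capped one. The press axis is at about (593,-326) with yaw −45°. Next I'll measure the bottle's yaw and check reachability.

```bash
cat >> h.py <<'E'
def quat(yaw,tilt,flip=False):
    """tool pointing along yaw (deg), tilt deg below level, jaws level"""
    a,b=np.radians([yaw,tilt])
    y=np.array([np.cos(a)*np.cos(b),np.sin(a)*np.cos(b),-np.sin(b)])
    z=np.array([-np.sin(a),np.cos(a),0.])*(-1 if flip else 1)
    q=R.from_matrix(np.c_[np.cross(y,z),y,z]).as_quat()
    return q[[3,0,1,2]],y
def tcp(g,y): return np.asarray(g,float)+19*y
E
python3 - <<'E'
from h import *
t=load("top0.npz");s=load("scene0.npz")
c0=np.array([461,164.4])
P=np.vstack([ (lambda W:W[(np.hypot(W[...,0]-461,W[...,1]-163)<34)&(W[...,2]>14)&(W[...,2]<47)])(cloud(c)) for c in(t,s)])[:,:2]-c0
def cost(a,ret=False):
    n=np.array([[np.cos(a),np.sin(a)],[-np.sin(a),np.cos(a)]]); q=P@n.T
    d=np.minimum.reduce([abs(np.abs(q[:,0])-19),abs(np.abs(q[:,1])-19.8)]); return np.mean(np.minimum(d,6))
A=np.radians(np.arange(-45,45,3)); print([(int(round(np.degrees(a))),round(cost(a),2)) for a in A])
for lo,hi in((14,30),(30,47)):pass
im=np.zeros((400,400),np.uint8)
for p in P: cv2.circle(im,(int(200+p[0]*6),int(200-p[1]*6)),2,255,-1)
cv2.imwrite("pics/pts.png",im)
E
python3 - <<'E'
import sys
from h import *
from bench import r
N=np.array([593.2,-326.2]);
for tilt in(15,20,25,30,40):
  for fl in(0,1):
    q,y=quat(-45,tilt,fl)
    o=[]
    for g in([*N,77],[*(N-150*np.array([.707,-.707])),80],[520,-150,45],[470,-130,45],[560,-60,45],[580.4,-136.6,322],[580,-136,350],[593-.707*91+88.4,-326+.707*91+88.4,128]):
        a=r.ik(tcp(g,y),q); o.append(None if a is None else np.round(a,2).tolist())
    print(tilt,fl,*o,sep="\n  ")
E
```

```text
[(-45, np.float64(2.64)), (-42, np.float64(2.61)), (-39, np.float64(2.58)), (-36, np.float64(2.53)), (-33, np.float64(2.45)), (-30, np.float64(2.37)), (-27, np.float64(2.29)), (-24, np.float64(2.19)), (-21, np.float64(2.09)), (-18, np.float64(1.98)), (-15, np.float64(1.91)), (-12, np.float64(1.86)), (-9, np.float64(1.87)), (-6, np.float64(1.89)), (-3, np.float64(1.94)), (0, np.float64(2.03)), (3, np.float64(2.1)), (6, np.float64(2.2)), (9, np.float64(2.32)), (12, np.float64(2.47)), (15, np.float64(2.62)), (18, np.float64(2.73)), (21, np.float64(2.82)), (24, np.float64(2.87)), (27, np.float64(2.89)), (30, np.float64(2.9)), (33, np.float64(2.89)), (36, np.float64(2.88)), (39, np.float64(2.87)), (42, np.float64(2.82))]
15
  0
  [-0.48, 0.48, 2.22, 3.53, 0.89, 1.4]
  [-0.3, 0.33, 2.49, 3.7, 1.03, 1.4]
  [-0.03, 0.51, 2.36, 3.97, 1.12, 1.36]
  [0.05, 0.48, 2.45, 4.03, 1.17, 1.4]
  [0.23, 0.56, 2.21, 4.28, 1.13, 1.23]
  None
  None
  [-0.08, 0.34, 2.23, 4.07, 0.91, 1.1]
15
  1
  [-0.48, 0.48, 2.22, 3.53, 0.89, -1.74]
  [-0.3, 0.33, 2.49, 3.7, 1.03, -1.74]
  [-0.03, 0.51, 2.36, 3.97, 1.12, 
[... 1197 characters left out ...]
9]
  [-0.1, 0.24, 2.4, 4.16, 0.71, 1.08]
  [-0.04, 0.16, 2.51, 4.19, 0.74, 1.09]
  None
  [-0.04, -0.31, 2.2, -1.13, 0.7, -0.13]
  [-0.04, -0.34, 2.17, -1.06, 0.73, -0.21]
  None
30
  1
  [-0.5, 0.29, 2.2, 3.73, 0.45, -1.97]
  [-0.35, 0.03, 2.51, 3.93, 0.54, -2.05]
  [-0.1, 0.24, 2.4, 4.16, 0.71, -2.07]
  [-0.04, 0.16, 2.51, 4.19, 0.74, -2.05]
  None
  None
  None
  None
40
  0
  [-0.52, 0.22, 2.14, 4.34, 0.21, 0.55]
  None
  None
  None
  None
  [-0.1, -0.3, 2.1, -0.78, 0.76, -0.47]
  [-0.1, -0.33, 2.07, -0.74, 0.81, -0.52]
  None
40
  1
  [-0.52, 0.22, 2.14, 4.34, 0.21, -2.59]
  None
  None
  None
  None
  [-0.1, -0.3, 2.1, -0.78, 0.76, 2.67]
  [-0.1, -0.33, 2.07, -0.74, 0.81, 2.62]
  None
```

View pics/pts.png

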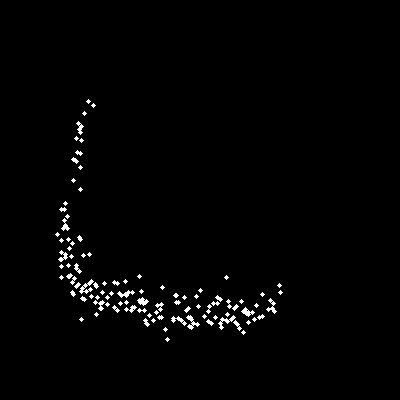

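```bash
cat >> h.py <<'E'
N=np.array([593.2,-326.2,35.]); PY=np.radians(-45.2)
ex=np.array([np.cos(PY),np.sin(PY),0]);ey=np.array([-np.sin(PY),np.cos(PY),0])
O=np.array([N[0],N[1],0]); HUB=O+50*ex+125*ey+np.array([0,0,270])
def knob(th):
    a=np.radians(15)-th; return HUB+200*(-np.cos(a)*ex+np.array([0,0,np.sin(a)]))
E
python3 - <<'E'
from h import *
from bench import r
print(knob(0),knob(1.05))
for yaw in range(-75,30,15):
  for tilt in(15,30,45,60,75):
    for fl in(0,1):
      q,y=quat(yaw,tilt,fl); S=[r.ik(tcp(knob(t),y),q) for t in np.linspace(-.1,1.08,10)]
      if any(a is None for a in S): continue
      S=np.array(S); d=abs(np.diff(S,axis=0)).max()
      print(yaw,tilt,fl,"maxstep",round(d,2),S[0].round(2),S[-1].round(2))
for yaw in(-60,-30,0,30,60,90,120):
   q,y=quat(yaw,90)
   for g in([460,163.5,88],[460,-150,88]):
      a=r.ik(tcp(g,y),q); print(yaw,None if a is None else a.round(2))
E
```

```text
[ 581.00317627 -136.52072058  321.76380902] [ 617.75738282 -173.53241977  128.18287351]
-75 45 0 maxstep 0.05 [ 0.   -0.01  1.76 -0.8   1.26 -0.05] [-0.06  0.33  1.83 -0.97  0.95  0.26]
-75 60 0 maxstep 0.05 [-0.12 -0.01  1.67 -0.5   1.31 -0.29] [-0.17  0.28  1.78 -0.6   0.94 -0.11]
-75 75 0 maxstep 0.05 [-0.25  0.04  1.56 -0.23  1.42 -0.49] [-0.29  0.3   1.69 -0.26  1.03 -0.43]
-60 45 0 maxstep 0.06 [-0.05 -0.15  1.9  -0.76  1.05 -0.29] [-0.11  0.21  1.98 -1.04  0.72  0.1 ]
-60 60 0 maxstep 0.06 [-0.16 -0.1   1.76 -0.43  1.17 -0.57] [-0.21  0.2   1.88 -0.56  0.78 -0.39]
-60 75 0 maxstep 0.06 [-0.27 -0.01  1.61 -0.19  1.36 -0.77] [-0.31  0.26  1.74 -0.21  0.96 -0.73]
-60 75 1 maxstep 0.06 [-0.27 -0.01  1.61 -0.19  1.36  2.37] [-0.31  0.26  1.74 -0.21  0.96  2.41]
-45 45 0 maxstep 0.07 [-0.14 -0.29  2.01 -0.61  0.84 -0.64] [-0.2   0.1   2.1  -1.06  0.46 -0.12]
-45 60 0 maxstep 0.06 [-0.22 -0.19  1.84 -0.31  1.06 -0.92] [-0.28  0.13  1.96 -0.42  0.63 -0.77]
-45 60 1 maxstep 0.06 [-0.22 -0.19  1.84 -0.31  1.06  2.23] [-0.28  0.13  1.96 -0.42  0.63  2.37]
-45 75 0 maxstep 0.06 [-0.3  -0.
[... 2566 characters left out ...]
14  1.95  0.57  0.78  0.36]
15 75 0 maxstep 0.06 [-0.46 -0.05  1.65  0.18  1.35 -2.32] [-0.49  0.23  1.77  0.22  0.96 -2.43]
15 75 1 maxstep 0.06 [-0.46 -0.05  1.65  0.18  1.35  0.83] [-0.49  0.23  1.77  0.22  0.96  0.71]
-60 [ 0.18  0.07  2.01 -0.    1.07 -0.34]
-60 [-0.48  0.06  2.02 -0.    1.07 -1.  ]
-30 [ 0.18  0.07  2.01 -0.    1.07 -0.87]
-30 [-0.48  0.06  2.02 -0.    1.07 -1.53]
0 [ 0.18  0.07  2.01 -0.    1.07 -1.39]
0 [-0.48  0.06  2.02  0.    1.07 -2.05]
30 [ 0.18  0.07  2.01  0.    1.07 -1.91]
30 [-0.48  0.06  2.02  0.    1.07 -2.57]
60 [ 0.18  0.07  2.01  0.    1.07 -2.44]
60 None
90 None
90 [-0.48  0.06  2.02  0.    1.07  2.66]
120 None
120 [-0.48  0.06  2.02 -0.    1.07  2.14]
```

```bash
python3 - <<'E'
from h import *
from bench import r,state,optics
q,y=quat(-9,90)
r.move_to([460.8,164.2,190],q)
r.move_gripper(60,15)
r.move_linear([460.8,164.2,70],None,120)
r.move_gripper(10,15); print(state()["width"],state()["time_s"])
r.move_linear([460.8,164.2,125],None,100)
print(state()["ft_force"],state()["width"],state()["time_s"])
c=optics.read_camera("scene");cv2.imwrite("pics/s1.png",c["img"][:,:,::-1])
E
```

```text
31.639988810848006 4.4333
[ 0.31498418  0.79154168 -1.4018008 ] 31.98113839347679 5.1333
```

View pics/s1.png

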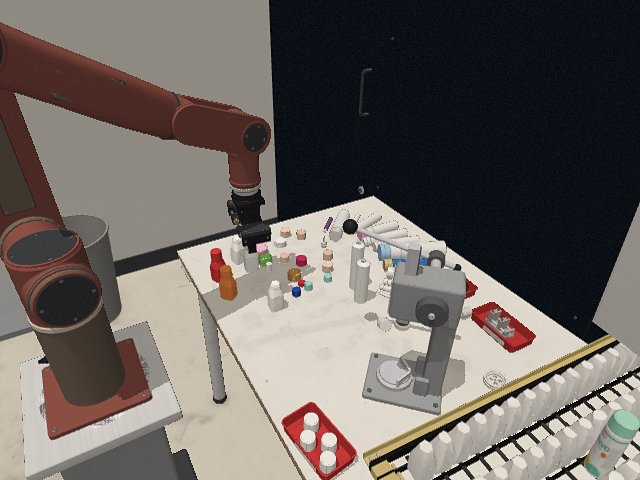

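```bash
python3 - <<'E'
from h import *
from bench import r,state,optics
r.move_linear([460.8,164.2,200],None,150)
q,y=quat(-45.2,90)
r.move_to([460,-150,200],q)
r.move_linear([460,-150,85],None,120)
r.move_linear([460,-150,71],None,40)
print(state()["ft_force"],state()["width"],state()["time_s"])
r.move_gripper(60,15)
r.move_linear([460,-150,230],None,150)
r.move_linear([380,-50,230],None,200)
for n in ("scene","top"):
    c=optics.read_camera(n);cv2.imwrite(f"pics/{n}2.png",c["img"][:,:,::-1]);np.savez(f"{n}2.npz",**{k:np.array(v) for k,v in c.items()})
    W=cloud(c)
    for lo,hi in((14,47),(92,112)):
        m=(np.hypot(W[...,0]-460,W[...,1]+150)<60)&(W[...,2]>lo)&(W[...,2]<hi); P=W[m]
        if len(P): print(n,lo,hi,len(P),P.mean(0).round(1),cv2.minAreaRect(P[:,:2].astype(np.float32)))
print(state()["time_s"])
E
```

```text
[ 0.32116893 -0.20094171 -0.23972086] 32.29882477799867 8.6417
scene 14 47 165 [ 451.  -163.4   30.6] ((457.6719055175781, -162.8224334716797), (23.66757583618164, 46.66653823852539), 86.29566955566406)
scene 92 112 136 [ 459.2 -152.8   99.8] ((460.4342041015625, -150.42945861816406), (32.71261215209961, 29.611129760742188), 75.17485809326172)
top 14 47 4 [ 476.2 -138.7   40.1] ((478.4124450683594, -142.1796112060547), (0.7368125915527344, 21.624774932861328), 29.717105865478516)
top 92 112 145 [ 463.2 -151.4  100.6] ((463.82891845703125, -152.02496337890625), (30.848873138427734, 23.03110694885254), 69.45143127441406)
11.525
```

View pics/scene2.png

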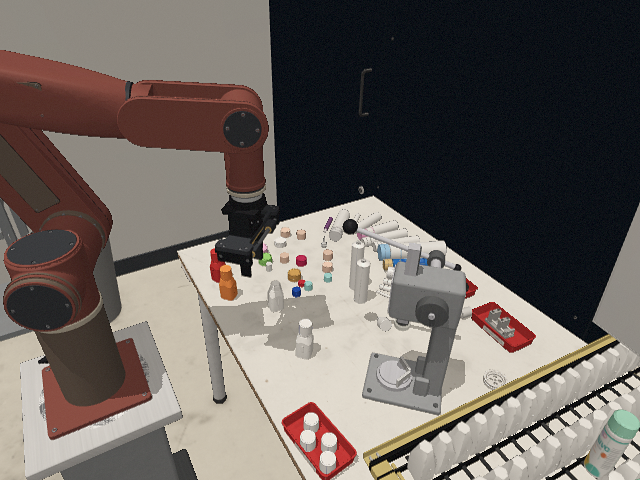

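View pics/top2.png

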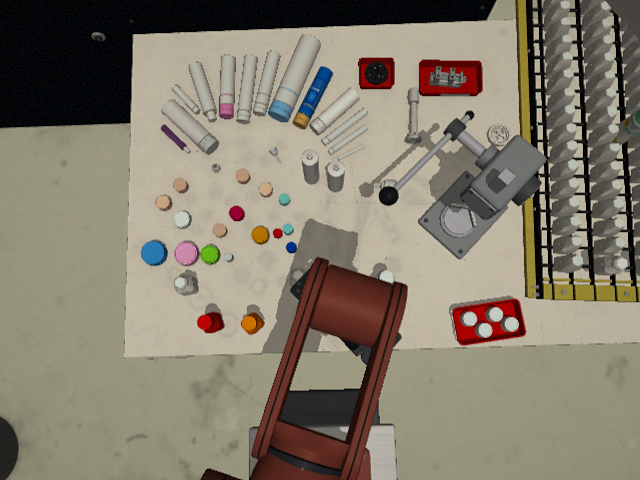

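```bash
python3 - <<'E'
from h import *
from bench import r,state
print(state()["joint_positions"].round(2))
q,y=quat(-45.2,20)
for f in(0,1):
  q,y=quat(-45.2,20,f)
  for g in([460,-150.4,38],[460-71,-150.4+71,38],[460-85,-150.4+85,120],[375,-65,250],[375,-65,350],[400,0,300],[400,60,300],[450,0,300],[450,50,250]):
    a=r.ik(tcp(g,y),q); print(f,g,None if a is None else a.round(2))
q,y=quat(-45.2,90)
print(r.ik([360,60,330],q),r.ik([360,60,400],q))
E
```

```text
[-0.34 -0.4   2.09 -0.    1.45 -1.12]
0 [460, -150.4, 38] [-0.05  0.39  2.5   3.96  1.04  1.38]
0 [389, -79.4, 38] [0.3  0.37 2.57 4.31 1.13 1.37]
0 [375, -65.4, 120] None
0 [375, -65, 250] None
0 [375, -65, 350] None
0 [400, 0, 300] None
0 [400, 60, 300] None
0 [450, 0, 300] None
0 [450, 50, 250] None
1 [460, -150.4, 38] [-0.05  0.39  2.5   3.96  1.04 -1.77]
1 [389, -79.4, 38] [ 0.3   0.37  2.57  4.31  1.13 -1.77]
1 [375, -65.4, 120] None
1 [375, -65, 250] None
1 [375, -65, 350] None
1 [400, 0, 300] None
1 [400, 60, 300] None
1 [450, 0, 300] None
1 [450, 50, 250] None
[-0.05191453 -0.49024116  1.96848937  0.          1.66334444 -0.83382203] [-5.19145255e-02 -4.79228866e-01  1.83379566e+00 -4.44089210e-16
  1.78702586e+00 -8.33822030e-01]
```

```bash
python3 - <<'E'
from h import *
from bench import r,state
for f in(0,1):
  q,y=quat(-45.2,20,f)
  for tag,P in (("above",[[460,-150.4,z] for z in(38,80,120,150,180)]),("pp",[[*(N-d*ex)[:2],z] for d,z in((150,80),(110,80),(60,80),(0,80),(0,73),(60,73),(110,73))])):
   for g in P:
    a=r.ik(tcp(g,y),q); print(f,tag,np.round(g),None if a is None else a.round(2))
E
```

```text
0 above [ 460. -150.   38.] [-0.05  0.39  2.5   3.96  1.04  1.38]
0 above [ 460. -150.   80.] [-0.05  0.19  2.55  4.03  0.94  1.24]
0 above [ 460. -150.  120.] None
0 above [ 460. -150.  150.] None
0 above [ 460. -150.  180.] None
0 pp [ 488. -220.   80.] [-0.31  0.22  2.51  3.75  0.86  1.32]
0 pp [ 516. -248.   80.] [-0.37  0.26  2.44  3.69  0.83  1.33]
0 pp [ 551. -284.   80.] [-0.43  0.32  2.34  3.63  0.79  1.34]
0 pp [ 593. -326.   80.] [-0.48  0.39  2.22  3.58  0.73  1.34]
0 pp [ 593. -326.   73.] [-0.48  0.42  2.22  3.57  0.75  1.35]
0 pp [ 551. -284.   73.] [-0.43  0.35  2.34  3.62  0.8   1.35]
0 pp [ 516. -248.   73.] [-0.37  0.29  2.43  3.68  0.85  1.35]
1 above [ 460. -150.   38.] [-0.05  0.39  2.5   3.96  1.04 -1.77]
1 above [ 460. -150.   80.] [-0.05  0.19  2.55  4.03  0.94 -1.9 ]
1 above [ 460. -150.  120.] None
1 above [ 460. -150.  150.] None
1 above [ 460. -150.  180.] None
1 pp [ 488. -220.   80.] [-0.31  0.22  2.51  3.75  0.86 -1.82]
1 pp [ 516. -248.   80.] [-0.37  0.26  2.44  3.69  0.83 -1.81]
1 pp [ 551. -284.   80.] [-0.43  0.32  2.34  3.63  0.79 -1.8 ]
1 pp [ 593. -326.   80.] [-0.48  0.39  2.22  3.58  0.73 -1.8 ]
1 pp [ 593. -326.   73.] [-0.48  0.42  2.22  3.57  0.75 -1.79]
1 pp [ 551. -284.   73.] [-0.43  0.35  2.34  3.62  0.8  -1.79]
1 pp [ 516. -248.   73.] [-0.37  0.29  2.43  3.68  0.85 -1.79]
```

```bash
cat >> h.py <<'E'
def Ry(a): c,s=np.cos(a),np.sin(a); return np.array([[c,0,s],[0,1,0],[-s,0,c]])
def Rz(a): c,s=np.cos(a),np.sin(a); return np.array([[c,-s,0],[s,c,0],[0,0,1]])
def fk(q,p):
    a1,d1,L2,a3,d4,d6=p; s4=1
    A=Rz(q[0]); B=A@Ry(q[1]); C=A@Ry(q[1]+q[2]); D=C@Rz(q[3]*SG[0]); E_=D@Ry(q[4])
    sh=A@np.array([a1,0,d1]); el=sh+B@np.array([0,0,L2]); w=el+C@np.array([a3,0,d4]); t=w+E_@np.array([0,0,d6])
    return t,w,el,E_
SG=[1]
E
cat > fit.py <<'E'
import h; from h import *
from bench import r
from scipy.optimize import least_squares
D=[]
rng=np.random.default_rng(0)
for i in range(60):
    yaw=rng.uniform(-60,20);tilt=rng.choice([20,45,60,90]);g=[rng.uniform(420,620),rng.uniform(-250,150),rng.uniform(60,350)]
    q,y=quat(yaw,tilt); a=r.ik(g,q)
    if a is not None: D.append((a,np.array(g),y))
best=None
for s in(1,-1):
    h.SG[0]=s
    f=lambda p:np.concatenate([fk(a,p)[0]-g for a,g,y in D])
    o=least_squares(f,[100,400,400,20,450,250]); print(s,o.x.round(2),np.abs(o.fun).max(),len(D))
    if best is None or o.cost<best[0]: best=(o.cost,s,o.x)
np.savez("fk.npz",s=best[1],p=best[2])
E
python3 fit.py
```

```text
1 [ 24.3  288.31 374.82  34.62 522.71 302.05] 103.19441226343383 46
-1 [ 247.1    79.29   37.52 -128.47  293.56  -70.36] 260.9757347292591 46
```

```bash
python3 - <<'E'
s=open('h.py').read()
i=s.index("def fk(")
s=s[:i]+'''def fk(q,p):
    a1,d1,L2,a3,d4,d6,b1,b4,b5,a6=p
    A=Rz(q[0]); B=A@Ry(q[1]); C=A@Ry(q[1]+q[2]); D=C@Rz(q[3]*SG[0]); E_=D@Ry(q[4])
    sh=A@np.array([a1,b1,d1]); el=sh+B@np.array([0,0,L2]); w=el+C@np.array([a3,0,d4])+D@np.array([0,b4,0]); t=w+E_@np.array([a6,0,d6])
    return t,w,el,E_
SG=[1]
'''
open('h.py','w').write(s)
f=open('fit.py').read().replace("[100,400,400,20,450,250]","[50,350,400,20,450,250,40,40,0,0]")
open('fit.py','w').write(f)
E
python3 fit.py
```

```text
1 [    0.     311.1    411.6     52.4    547.7    342.66    78.6      0.
 -2868.67     0.  ] 2.0955788500032213e-06 46
-1 [ 244.97   59.16   20.27 -137.54  264.88  -84.91   51.53   15.26    0.
  -31.5 ] 215.7940395643398 46
```

```bash
cat > plan.py <<'E'
import h; from h import *
_f=np.load('fk.npz'); h.SG[0]=int(_f['s']); FP=_f['p']
LO=np.array([-2.98,-.91,.09,-1.24,.2,-2.68])+.01; HI=np.array([2.98,2.08,2.57,4.39,2.65,2.68])-.003
# fit tool roll: E_ @ Rz(+-q6+c) columns: tool y=E_z ; find tool z axis
def toolax(q):
    t,w,el,E=fk(q,FP); y=E[:,2]; F=E@Rz(q[5]*ROLL[0]+ROLL[1]); return t,w,el,y,F[:,0]
ROLL=[1,0.]
G=[]
for b in (75,130,190): G+= [(b,sx*37,sz*zz) for sx in(-1,0,1) for sz,zz in((-1,95),(-1,48),(0,0),(1,48),(1,95))] if b<140 else [(b,sx*40,sz*50) for sx in(-1,0,1) for sz in(-1,0,1)]
G+=[(260,sx*45,sz*45) for sx in(-1,0,1) for sz in(-1,0,1)]
Fg=[(b,sx*10,sz*z) for b in(0,30,60) for sx in(-1,1) for sz in(-1,1) for z in(44,58)]
CYL=[(463,281,27,100),(473,37,27,90),(378,223,27,108),(375,138,27,108)]
def pts(q,extra=None):
    t,w,el,y,z=toolax(q); x=np.cross(y,z)
    P=np.array([t-b*y+sx*x+sz*z for b,sx,sz in G+Fg]); r=np.full(len(P),4.)
    L=np.array([w+(el-w)*s for s in np.linspace(0,.8,9)]); P=np.vstack([P,L,[w]]); r=np.r_[r,np.full(10,62.)]
    return P,r
def seg(P,a,b):
    d=b-a; s=np.clip(((P-a)@d)/(d@d),0,1); return np.linalg.norm(P-(a+s[:,None]*d),axis=1)
def box(P,lo,hi):
    L=np.c_[(P-O)@ex,(P-O)@ey,P[:,2]]; return np.linalg.norm(np.maximum(0,np.maximum(lo-L,L-hi)),axis=1)
def clear(q,cyl):
    P,r=pts(q); c=[np.where(P[:,0]>150,P[:,2]-0,50)-r]
    for x,y,R_,H in cyl: c.append(np.hypot(np.maximum(0,np.hypot(P[:,0]-x,P[:,1]-y)-R_),np.maximum(0,P[:,2]-H))-r)
    for lo,hi in(((-62,-65,0),(108,65,18)),((-40,-40,0),(40,40,36)),((10,-40,0),(60,40,66)),((45,-30,0),(108,30,320)),((-34,-60,222),(104,40,318)),((-17,-17,178),(17,17,380)),((30,0,250),(70,140,290))): c.append(box(P,np.array(lo),np.array(hi))-r)
    c.append(seg(P,HUB,knob(0))-r-8); c.append(seg(P,knob(0),knob(0)+[0,0,.1])-r-18)
    c.append(np.linalg.norm(np.maximum(0,np.maximum([565,-70,0]-P,P-[720,120,180])),axis=1)-r)
    n=len(G)+len(Fg); c.append((np.hypot(P[:n,0],P[:n,1])-170))
    return min(k.min() for k in c)
def free(a,b,cyl,m):
    n=int(np.abs(b-a).max()/.05)+1
    return all(clear(a+(b-a)*s,cyl)>m for s in np.linspace(0,1,n+1))
def rrt(s,g,cyl,m=8,N_=4000,seed=0):
    rng=np.random.default_rng(seed); T=[[(s,-1)],[(g,-1)]]
    if free(s,g,cyl,m): return [s,g]
    lo=np.maximum(LO,np.minimum(s,g)-.8);hi=np.minimum(HI,np.maximum(s,g)+.8)
    for k in range(N_):
        q=rng.uniform(lo,hi); ends=[]
        for A in(T if k%2 else T[::-1]):
            X=np.array([n[0] for n in A]); i=np.linalg.norm(X-q,axis=1).argmin(); d=q-X[i]; p=X[i]+d*min(1,.5/np.linalg.norm(d))
            if free(X[i],p,cyl,m): A.append((p,i)); q=p
            elif not ends: break
            ends.append((A,len(A)-1 if A[-1][0] is p else i))
            # greedy connect for second tree
            if len(ends)==2:
                j=ends[1][1]; 
                tgt=ends[0][0][ends[0][1]][0]
                if free(A[j][0],tgt,cyl,m):
                    def back(A,i):
                        o=[]
                        while i>=0: o.append(A[i][0]); i=A[i][1]
                        return o
                    a=back(*ends[0]);b=back(*ends[1])
                    path=a[::-1]+b
                    if not np.allclose(path[0],s): path=path[::-1]
                    for _ in range(150):
                        if len(path)<3: break
                        i,j=sorted(rng.choice(len(path),2,replace=False))
                        if j>i+1 and free(path[i],path[j],cyl,m): path=path[:i+1]+path[j:]
                    return path
    return None
E
python3 - <<'E'
from plan import *; import plan
from bench import r,state
# calibrate roll
best=None
T=[]
for yaw,tilt in((-45,20),(-45,60),(-9,90),(0,45)):
    q,y=quat(yaw,tilt); g=[500,-100,60 if tilt==20 else 200]; a=r.ik(g,q); T.append((a,R.from_quat(q[[1,2,3,0]]).as_matrix()[:,2]))
for sg in(1,-1):
    for c in np.linspace(-np.pi,np.pi,17):
        plan.ROLL[:]=[sg,c]; e=max(np.linalg.norm(toolax(a)[4]-z) for a,z in T if a is not None)
        if best is None or e<best[0]: best=(e,sg,c)
print(best)
open('plan.py','a').write(f"\nROLL[:]=[{best[1]},{best[2]}]\n")
plan.ROLL[:]=best[1:]
cap=[(460,-150.4,27,103)]
s=state()["joint_positions"]
print("now",clear(s,CYL+cap))
for f in(0,1):
  q,y=quat(-45.2,20,f)
  for d in(0,30,60,71,80,95):
    a=r.ik(tcp([460-d*ex[0],-150.4-d*ex[1],40],y),q); print(f,d,None if a is None else (a.round(2),round(clear(a,CYL+(cap if 1 else [])),1)))
  for d in(0,77,110,140,150,170):
    a=r.ik(tcp([*(N-d*ex)[:2],75],y),q); print(" press",f,d,None if a is None else (a.round(2),round(clear(a,CYL+[(N[0],N[1],27,138)]),1)))
E
```

```text
(np.float64(6.738137831624392e-16), 1, np.float64(3.141592653589793))
now -12.0
0 0 (array([-0.05,  0.38,  2.5 ,  3.96,  1.04,  1.37]), np.float64(9.0))
0 30 (array([0.04, 0.37, 2.53, 4.05, 1.07, 1.37]), np.float64(13.9))
0 60 (array([0.14, 0.36, 2.56, 4.15, 1.09, 1.37]), np.float64(-12.0))
0 71 (array([0.18, 0.36, 2.56, 4.19, 1.1 , 1.37]), np.float64(-12.0))
0 80 (array([0.22, 0.36, 2.57, 4.23, 1.11, 1.37]), np.float64(-12.0))
0 95 (array([0.28, 0.36, 2.57, 4.29, 1.13, 1.36]), np.float64(-12.0))
 press 0 0 (array([-0.48,  0.41,  2.22,  3.57,  0.74,  1.35]), np.float64(-0.0))
 press 0 77 (array([-0.41,  0.32,  2.37,  3.64,  0.81,  1.35]), np.float64(28.5))
 press 0 110 (array([-0.37,  0.28,  2.43,  3.68,  0.84,  1.34]), np.float64(49.1))
 press 0 140 (array([-0.32,  0.25,  2.49,  3.73,  0.87,  1.34]), np.float64(55.1))
 press 0 150 (array([-0.31,  0.24,  2.5 ,  3.74,  0.88,  1.34]), np.float64(-12.0))
 press 0 170 (array([-0.27,  0.22,  2.54,  3.78,  0.9 ,  1.33]), np.float64(-12.0))
1 0 (array([-0.05,  0.38,  2.5 ,  3.96,  1.04, -1.77]), np.float64(9.0))
1 30 (array([ 0.04,  0.37,  2.53,  4.05,  1.07, -1.77]), np.float64(13.9))
1 60 (array([ 0.14,  0.36,  2.56,  4.15,  1.09, -1.77]), np.float64(-12.0))
1 71 (array([ 0.18,  0.36,  2.56,  4.19,  1.1 , -1.77]), np.float64(-12.0))
1 80 (array([ 0.22,  0.36,  2.57,  4.23,  1.11, -1.78]), np.float64(-12.0))
1 95 (array([ 0.28,  0.36,  2.57,  4.29,  1.13, -1.78]), np.float64(-12.0))
 press 1 0 (array([-0.48,  0.41,  2.22,  3.57,  0.74, -1.79]), np.float64(-0.0))
 press 1 77 (array([-0.41,  0.32,  2.37,  3.64,  0.81, -1.79]), np.float64(28.5))
 press 1 110 (array([-0.37,  0.28,  2.43,  3.68,  0.84, -1.8 ]), np.float64(49.1))
 press 1 140 (array([-0.32,  0.25,  2.49,  3.73,  0.87, -1.8 ]), np.float64(55.1))
 press 1 150 (array([-0.31,  0.24,  2.5 ,  3.74,  0.88, -1.81]), np.float64(-12.0))
 press 1 170 (array([-0.27,  0.22,  2.54,  3.78,  0.9 , -1.81]), np.float64(-12.0))
```

```bash
sed -i 's/P\[:,2\]-0,50)-r/P[:,2],200)-r/; s/((10,-40,0),(60,40,66))/((5,-40,0),(40,40,51)),((45,-40,0),(62,40,66))/' plan.py
cat > p1.py <<'E'
from plan import *
from bench import r,state
import time
cap=[(460,-150.4,27,103)]
s=state()["joint_positions"]
print("now",clear(s,CYL+cap))
best=None
for f in(0,1):
  q,y=quat(-45.2,20,f)
  for d in(60,75):
    a=r.ik(tcp([460-d*ex[0],-150.4-d*ex[1],40],y),q); print(f,d,clear(a,CYL+cap),clear(r.ik(tcp([*(N)[:2],75],y),q),CYL+[(N[0],N[1],27,138)]))
    for seed in range(3):
      t=time.time();p=rrt(s,a,CYL+cap,10,600,seed)
      if p is None: print(f,d,seed,"none",time.time()-t);continue
      L=sum(np.abs(np.diff(p,axis=0)).max(1)); print(f,d,seed,len(p),L,time.time()-t)
      if best is None or L<best[0]: best=(L,p)
np.save("path1.npy",np.array(best[1]));print(np.array(best[1]).round(2))
for x in best[1]: t,w,el,y,z=toolax(x);print(t.round(),w.round(),y.round(2))
E
timeout 560 python3 p1.py
```

```text
now 131.16019119477272
0 60 15.296027747655387 5.03803219576594
0 60 0 3 4.548758691135973 1.9609904289245605
0 60 1 none 2.3654119968414307
0 60 2 none 2.4117565155029297
0 75 15.429412258667966 5.03803219576594
0 75 0 3 4.580550474697896 1.9875245094299316
0 75 1 none 2.2677390575408936
0 75 2 4 4.639870204896256 4.08503794670105
1 60 15.296027747655586 5.038032195765945
1 60 0 3 4.557708399661801 1.9993255138397217
1 60 1 none 2.2189927101135254
1 60 2 none 2.321579933166504
1 75 15.429412258667824 5.038032195765945
1 75 0 4 4.461042060075492 2.515110969543457
1 75 1 none 2.216111898422241
1 75 2 4 4.722214279221583 2.776698589324951
[[-0.34 -0.4   2.09 -0.    1.45 -1.12]
 [ 0.21  0.22  2.26  3.85  1.57 -1.88]
 [-0.04  0.35  2.55  3.89  1.38 -1.65]
 [ 0.2   0.36  2.56  4.21  1.11 -1.78]]
[380. -51. 230.] [381. -51. 573.] [-0. -0. -1.]
[608. -19. 406.] [360. 157. 248.] [ 0.72 -0.51  0.46]
[ 470. -170.  152.] [224.  69. 154.] [ 0.72 -0.7  -0.01]
[ 420. -110.   34.] [193. 119. 151.] [ 0.66 -0.67 -0.34]
```

```bash
sed -i 's/cap,10,600/cap,14.5,1500/; s/in(60,75)/in(75,)/; s/range(3)/range(8)/' p1.py; timeout 560 python3 p1.py; python3 - <<'E'
from plan import *
p=np.load("path1.npy")
for a,b in zip(p,p[1:]): print([round(clear(a+(b-a)*s,CYL+[(460,-150.4,27,103)])) for s in np.linspace(0,1,9)])
E
```

```text
now 131.16019119477272
0 75 15.429412258667966 5.03803219576594
0 75 0 none 5.741750240325928
0 75 1 none 5.581829071044922
0 75 2 none 5.675590991973877
0 75 3 none 5.610418319702148
0 75 4 none 5.59510612487793
0 75 5 none 6.360030174255371
0 75 6 none 6.340090036392212
0 75 7 none 5.786060333251953
1 75 15.429412258667824 5.038032195765945
1 75 0 none 5.551621437072754
1 75 1 none 5.546631097793579
1 75 2 none 5.622183084487915
1 75 3 none 5.571613073348999
1 75 4 none 5.487063884735107
1 75 5 none 5.406049966812134
1 75 6 none 5.462777853012085
1 75 7 none 5.354143857955933
[131, 95, 138, 138, 138, 138, 138, 115, 70]
[70, 36, 10, 17, 38, 21, 30, 35, 27]
[27, 26, 13, 10, 12, 16, 16, 16, 15]Traceback (most recent call last):
  File "p1.py", line 17, in <module>
    np.save("path1.npy",np.array(best[1]));print(np.array(best[1]).round(2))
                                 ~~~~^^^
TypeError: 'NoneType' object is not subscriptable
```

```bash
sed -i 's/cap,14.5,1500/cap,12.5,4000/; s/range(8)/range(6)/' p1.py; timeout 560 python3 p1.py; python3 - <<'E'
from plan import *
p=np.load("path1.npy")
for a,b in zip(p,p[1:]): print([round(clear(a+(b-a)*s,CYL+[(460,-150.4,27,103)])) for s in np.linspace(0,1,9)])
E
```

```text
now 131.16019119477272
0 75 15.429412258667966 5.03803219576594
0 75 0 3 4.4536032661409575 8.307973861694336
0 75 1 4 4.915540810296967 10.427839040756226
0 75 2 5 4.753852001484125 8.266001462936401
0 75 3 none 14.990669965744019
0 75 4 3 6.72652298402808 13.842694282531738
0 75 5 none 14.424771070480347
1 75 15.429412258667824 5.038032195765945
1 75 0 3 4.776978203880304 14.91651439666748
1 75 1 none 14.181060075759888
1 75 2 3 4.615538801295552 7.7071850299835205
1 75 3 none 14.384199142456055
1 75 4 3 4.594793207040225 15.84330129623413
1 75 5 4 4.840592082759347 13.85336446762085
[[-0.34 -0.4   2.09 -0.    1.45 -1.12]
 [-0.95 -0.53  2.45  3.31  1.82  1.9 ]
 [ 0.2   0.36  2.56  4.21  1.11  1.37]]
[380. -51. 230.] [381. -51. 573.] [-0. -0. -1.]
[ 206. -247.  765.] [ 231. -189.  429.] [-0.07 -0.17  0.98]
[ 420. -110.   34.] [193. 119. 151.] [ 0.66 -0.67 -0.34]
[131, 118, 138, 138, 138, 130, 114, 102, 88]
[88, 111, 124, 128, 105, 47, 60, 15, 15]
```

```bash
python3 - <<'E'
from plan import *
from bench import r,state,optics
r.move_gripper(87,15)
p=np.load("path1.npy")
for a in p[1:]: r.move_joints(a); print(state()["time_s"],state()["eef_pos"].round(1),np.abs(state()["ft_force"]).max().round(1))
for n in ("scene","top"):
    c=optics.read_camera(n);cv2.imwrite(f"pics/{n}3.png",c["img"][:,:,::-1]);np.savez(f"{n}3.npz",**{k:np.array(v) for k,v in c.items()})
    W=cloud(c)
    m=(np.hypot(W[...,0]-460,W[...,1]+150)<40)&(W[...,2]>92)&(W[...,2]<112); P=W[m]; print(n,len(P),P.mean(0))
E
```

```text
15.075 [ 206.4 -246.6  765.6] 0.5
17.725 [ 420.3 -110.    34. ] 0.4
scene 137 [ 458.97351877 -153.12933476  100.16367948]
top 183 [ 460.69196414 -150.17248146  100.34411694]
```

View pics/scene3.png

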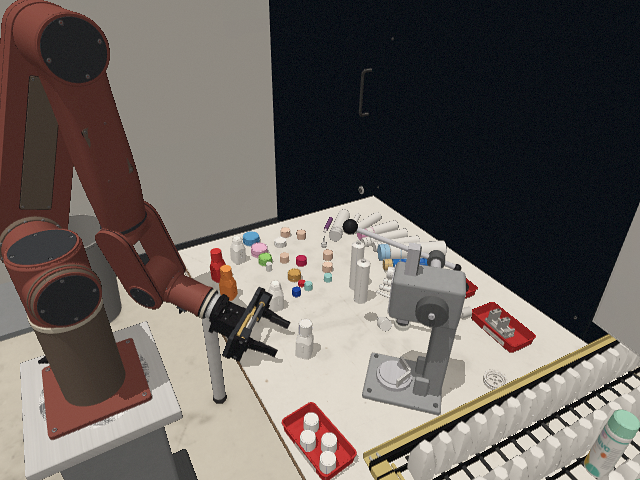

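View pics/top3.png

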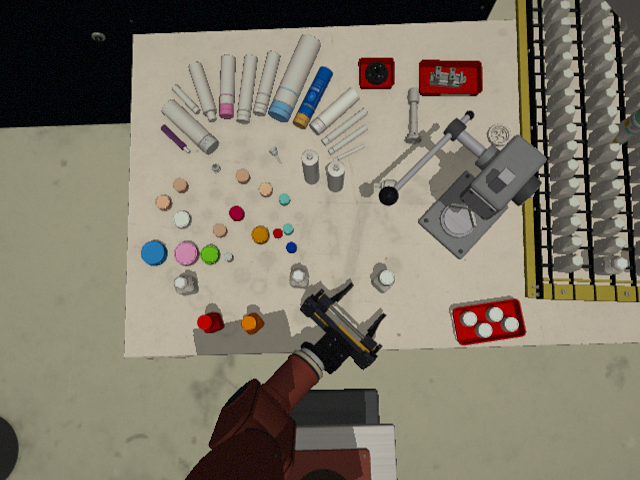

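The jaws straddle the line to the bottle at top (385,278), and nothing has been disturbed. I'll grasp it now.

```bash
python3 - <<'E'
from plan import *
from bench import r,state,optics
q,y=quat(-45.2,20)
r.move_linear(tcp([460,-150.4,40],y),None,100)
r.move_gripper(10,15); print(state()["width"],state()["ft_force"].round(2))
r.move_linear(tcp([460,-150.4,81],y),None,80)
print(state()["width"],state()["ft_force"].round(2),state()["time_s"])
r.move_linear(tcp([*(N-100*ex)[:2],81],y),None,120)
for n in ("scene","top"):
    c=optics.read_camera(n);cv2.imwrite(f"pics/{n}4.png",c["img"][:,:,::-1]);np.savez(f"{n}4.npz",**{k:np.array(v) for k,v in c.items()})
    W=cloud(c);b=(N-100*ex)[:2]
    m=(np.hypot(W[...,0]-b[0],W[...,1]-b[1])<40)&(W[...,2]>132)&(W[...,2]<155); P=W[m]; print(n,len(P),P.mean(0),P.mean(0)[:2]-b,cv2.minAreaRect(P[:,:2].astype(np.float32)))
print(b,state()["time_s"])
E
```

```text
39.99754474926641 [-0.14  0.95 -0.23]
40.14768864918682 [ 0.33  0.54 -1.01] 20.2333
scene 159 [ 518.66887282 -259.07506968  140.24321797] [-4.06770618 -3.83214333] ((519.7969970703125, -257.7044372558594), (31.369667053222656, 30.37093734741211), 24.674793243408203)
top 195 [ 519.97220257 -256.95906394  140.65223121] [-2.76437644 -1.71613759] ((520.2391357421875, -257.2711181640625), (29.997377395629883, 31.090322494506836), 23.05095672607422)
[ 522.736579   -255.24292635] 21.5
```

View pics/scene4.png

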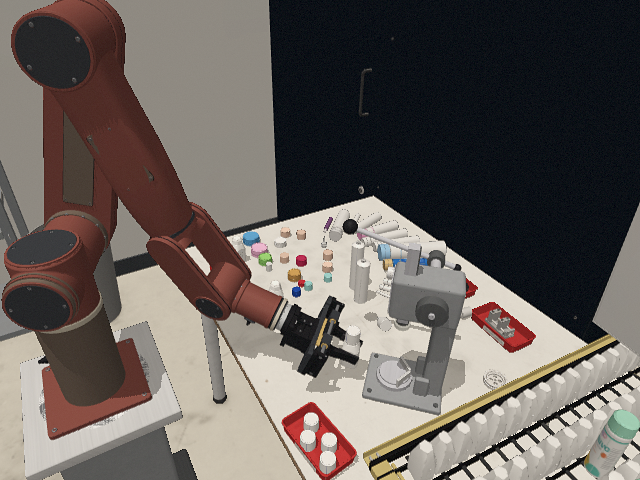

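View pics/top4.png

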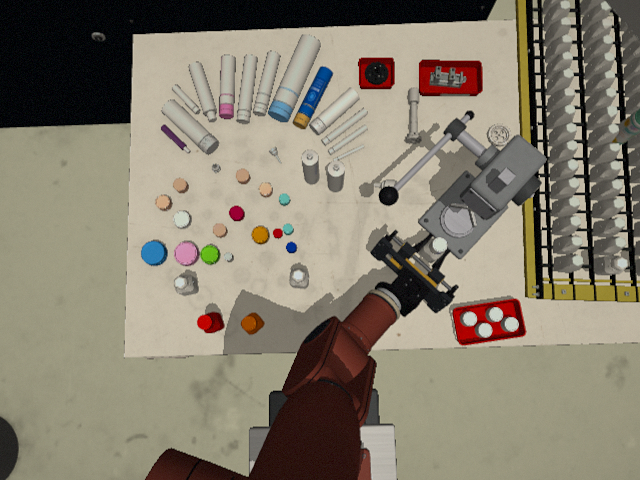

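```bash
python3 - <<'E'
from plan import *
from bench import r,state
q,y=quat(-45.2,20); b=(N-100*ex)
g=tcp([*b[:2],81],y); s=state(); print("tcp err",(s["eef_pos"]-g).round(2), R.from_quat(s["tcp_rot"][[1,2,3,0]]).as_matrix()[:,1]-y)
o=[]
for n in("scene","top"):
    c=load(n+"4.npz");W=cloud(c)
    im=c["img"].astype(int); sat=im.max(-1)-im.min(-1)
    for lo,hi in((50,65),(65,80),(80,95),(95,110),(118,132),(134,150)):
        m=(np.hypot(W[...,0]-b[0],W[...,1]-b[1])<32)&(W[...,2]>lo)&(W[...,2]<hi)&(im.min(-1)>110)
        P=W[m]-[b[0],b[1],0]
        if len(P)>5: Q=np.c_[P@ex,P@ey]; print(n,lo,hi,len(P),np.percentile(Q,[2,50,98],axis=0).round(1).tolist())
    u,v=proj(c,[b[0],b[1],100]).astype(int)
    o.append(cv2.resize(c["img"][v-60:v+60,u-60:u+60],None,fx=3.3,fy=3.3,interpolation=cv2.INTER_CUBIC))
cv2.imwrite("pics/z4.png",np.hstack(o)[:,:,::-1])
E
```

```text
tcp err [-0.36  0.78 -0.42] [ 0.0002991   0.00070991 -0.00080312]
scene 50 65 42 [[-19.5, -23.5], [-5.2, -21.2], [15.1, -15.9]]
scene 80 95 38 [[-20.1, -22.7], [11.0, -18.9], [16.9, -2.3]]
scene 95 110 120 [[-18.5, -23.1], [-0.0, -16.3], [15.6, -2.9]]
scene 118 132 70 [[-15.6, -19.2], [0.5, -15.6], [14.7, -6.9]]
scene 134 150 151 [[-14.3, -18.5], [-0.3, -5.8], [13.7, 11.1]]
top 80 95 23 [[-20.3, -21.3], [-18.1, -12.1], [-11.5, 14.0]]
top 95 110 71 [[-20.2, -21.3], [-15.4, -6.0], [8.7, 13.5]]
top 134 150 182 [[-14.6, -16.9], [-0.1, -3.6], [14.2, 10.3]]
```

View pics/z4.png

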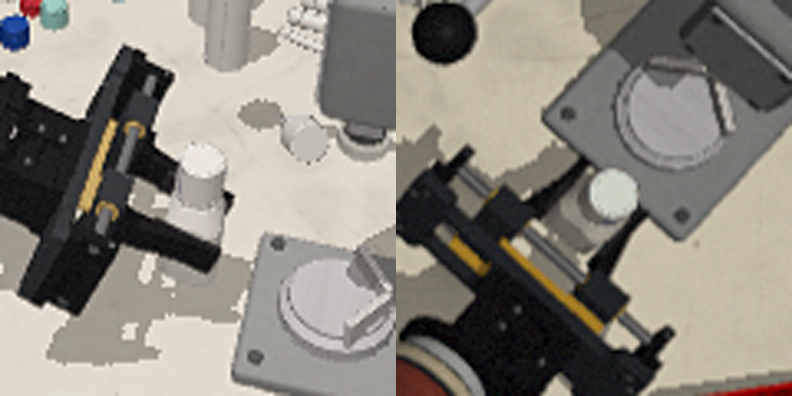

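```bash
python3 - <<'E'
from plan import *
from bench import r,state,optics
q,y=quat(-45.2,20)
b=N-1*ex+2*ey
r.move_linear(tcp([*(b-60*ex)[:2],81],y),None,100)
print(state()["ft_force"].round(2))
r.move_linear(tcp([*b[:2],81],y),None,60)
print(state()["ft_force"].round(2))
for z in(77,76,75.5,75):
    r.move_linear(tcp([*b[:2],z],y),None,15); print(z,state()["ft_force"].round(2),state()["eef_pos"][2]-tcp([*b[:2],z],y)[2])
for n in ("scene","top"):
    c=optics.read_camera(n);cv2.imwrite(f"pics/{n}5.png",c["img"][:,:,::-1]);np.savez(f"{n}5.npz",**{k:np.array(v) for k,v in c.items()})
    W=cloud(c);m=(np.hypot(W[...,0]-N[0],W[...,1]-N[1])<26)&(W[...,2]>128)&(W[...,2]<150);P=W[m]-N
    if len(P): print(n,len(P),np.percentile(P@ex,[3,97]),np.percentile(P@ey,[3,97]),np.percentile(P[:,2],[50,95])+35)
print(state()["time_s"])
c=load("scene5.npz");u,v=proj(c,[N[0],N[1],100]).astype(int)
cv2.imwrite("pics/z5.png",cv2.resize(c["img"][v-80:v+60,u-80:u+80],None,fx=4,fy=4,interpolation=cv2.INTER_CUBIC)[:,:,::-1])
E
```

```text
[-0.47 -0.05 -0.78]
[-0.01 -0.79 -0.65]
77 [-0.19 -0.47 -1.34] -0.30410155058825694
76 [-1.13 -0.34 -0.78] -0.0841008315276639
75.5 [-0.54 -0.89 -0.27] -0.02798571895927182
75 [1.28 0.5  0.49] 0.11348602818992504
scene 163 [-14.41407572  13.29971706] [-16.22226068  11.47216362] [135.75712528 138.13463638]
top 111 [-15.33179569   1.50926747] [-15.20353042  12.59407049] [135.79746412 138.97575343]
24.4583
```

View pics/z5.png

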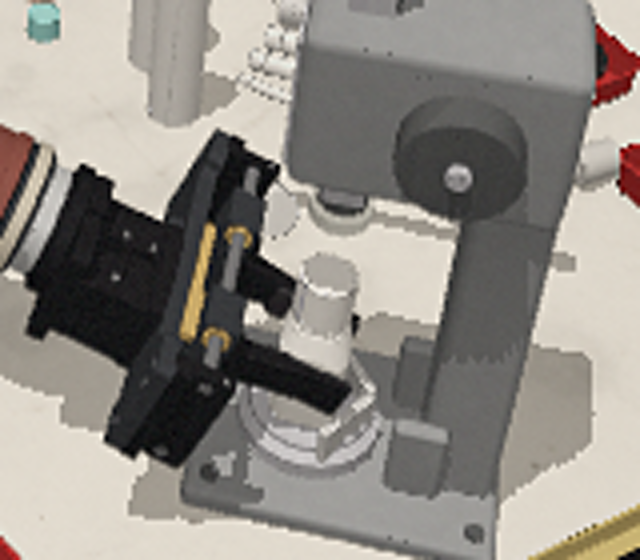

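```bash
python3 - <<'E'
from plan import *
from bench import r,state,optics
q,y=quat(-45.2,20)
b=N-1*ex+2*ey
r.move_gripper(62,15); r.sleep(.2)
r.move_linear(tcp([*(b-30*ex)[:2],76],y),None,50)
r.move_linear(tcp([*(b-120*ex)[:2],80],y),None,120)
for n in ("scene","top"):
    c=optics.read_camera(n);cv2.imwrite(f"pics/{n}6.png",c["img"][:,:,::-1]);np.savez(f"{n}6.npz",**{k:np.array(v) for k,v in c.items()})
    W=cloud(c);m=(np.hypot(W[...,0]-N[0],W[...,1]-N[1])<26)&(W[...,2]>128)&(W[...,2]<150);P=W[m]-N
    if len(P): print(n,len(P),np.percentile(P@ex,[3,97]),np.percentile(P@ey,[3,97]),np.percentile(P[:,2],[50,95])+35)
print(state()["time_s"])
c=load("scene6.npz");u,v=proj(c,[N[0],N[1],100]).astype(int)
cv2.imwrite("pics/z6.png",cv2.resize(c["img"][v-80:v+60,u-80:u+80],None,fx=4,fy=4,interpolation=cv2.INTER_CUBIC)[:,:,::-1])
# refine knob from both clouds
for n in("scene","top"):
    W=cloud(load(n+"6.npz"));im=load(n+"6.npz")["img"].astype(int)
    m=(np.linalg.norm(W-knob(0),axis=-1)<30)&(im.max(-1)<70);P=W[m]
    if len(P)>20:
        from scipy.optimize import least_squares
        o=least_squares(lambda c:np.linalg.norm(P-c,axis=1)-17.5,knob(0),loss="soft_l1"); print(n,len(P),o.x.round(1),knob(0).round(1))
from plan import *
s=state()["joint_positions"]; bot=[(N[0],N[1],27,138)]
q2,y2=quat(-45.2,60); K=knob(0)
best=None
for d in(75,90):
  a=r.ik(tcp(K-d*y2,y2),q2); print(d,a.round(2),clear(a,CYL+bot),clear(s,CYL+bot))
  for seed in range(4):
    p=rrt(s,a,CYL+bot,10,2500,seed)
    if p is None: print("none");continue
    L=sum(np.abs(np.diff(p,axis=0)).max(1)); print(d,seed,len(p),L)
    if best is None or L<best[0]: best=(L,p)
p=best[1];np.save("path2.npy",np.array(p))
for x in p: t,w,el,yy,z=toolax(x);print(x.round(2),t.round(),w.round(),yy.round(2))
for a,b in zip(p,p[1:]): print([round(clear(a+(b-a)*s,CYL+bot)) for s in np.linspace(0,1,9)])
E
```

```text
scene 163 [-14.43708605  13.31294669] [-15.23993686  14.25626174] [135.83975816 137.92050012]
top 113 [-15.25744783   0.66909753] [-13.6383446   13.95300548] [135.53126462 139.35249467]
27.1167
scene 176 [ 582.1 -135.3  323. ] [ 581.  -136.5  321.8]
top 283 [ 582.2 -136.8  322. ] [ 581.  -136.5  321.8]
75 [-0.17 -0.28  1.83 -0.32  1.17 -0.89] 49.84226065369211 59.840492808375835
75 0 7 5.891427664381418
75 1 5 5.9515222285413
75 2 7 7.17774510937724
75 3 4 4.536924916979965
90 [-0.16 -0.3   1.82 -0.32  1.2  -0.89] 62.0458940790288 59.840492808375835
90 0 6 5.383823136838149
90 1 5 5.950885079859985
90 2 4 5.453975377235166
90 3 4 4.5430460798405425
[-0.35  0.25  2.45  3.71  0.84  1.33] [ 523. -252.   74.] [296. -24. 191.] [ 0.66 -0.67 -0.34]
[-0.32  0.04  2.48  3.78  1.22  1.56] [ 506. -286.  299.] [301. -17. 246.] [ 0.6  -0.79  0.16]
[-0.54 -0.12  2.22  3.57  1.46  1.61] [ 469. -357.  648.] [ 381. -138.  399.] [ 0.26 -0.64  0.73]
[-0.17 -0.28  1.83 -0.32  1.17 -0.89] [ 561. -117.  370.] [441.   5. 667.] [ 0.35 -0.35 -0.87]
[60, 62, 62, 61, 43, 40, 40, 40, 39]
[39, 32, 39, 62, 84, 101, 118, 132, 134]
[134, 133, 138, 138, 138, 138, 130, 106, 50]
```

View pics/z6.png

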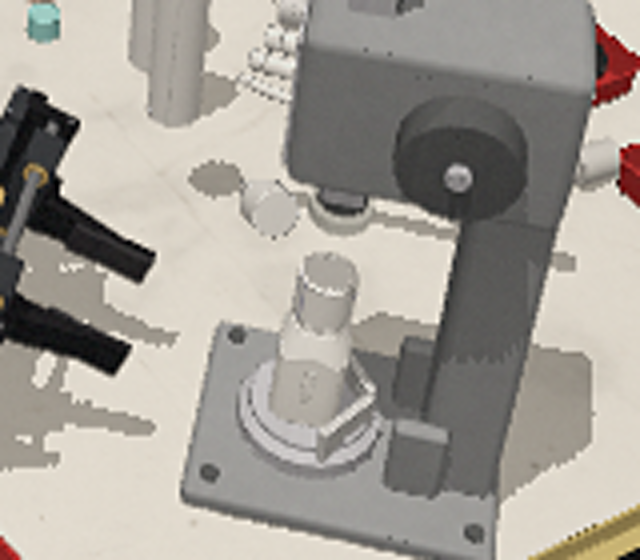

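The bottle stands upright in the V stop, with its cap centre within about 1 mm of the ram axis. Next I'll go to the lever.

```bash
python3 - <<'E'
from plan import *
from bench import r,state,optics
for a in np.load("path2.npy")[1:]: r.move_joints(a); print(state()["time_s"],state()["eef_pos"].round(1),np.abs(state()["ft_force"]).max().round(1))
q2,y2=quat(-45.2,60); dk=np.array([1,0,.3])
r.move_linear(tcp(knob(0)+dk,y2),None,80)
print(state()["ft_force"].round(2))
for n in ("scene","top"):
    c=optics.read_camera(n);u,v=proj(c,knob(0)).astype(int);np.savez(f"{n}7.npz",**{k:np.array(v_) for k,v_ in c.items()})
    cv2.imwrite(f"pics/{n}7.png",cv2.resize(c["img"][v-60:v+60,u-60:u+60],None,fx=4,fy=4,interpolation=cv2.INTER_CUBIC)[:,:,::-1])
print(state()["time_s"])
E
```

```text
28.0 [ 505.9 -286.5  298.3] 0.6
29.3083 [ 469.1 -356.8  646.1] 1.0
32.5583 [ 561.2 -116.6  369.8] 0.7
[-0.26  0.42  0.24]
33.75
```

View pics/scene7.png

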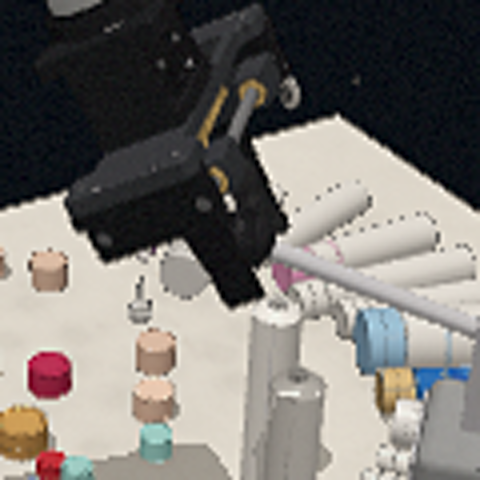

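View pics/top7.png

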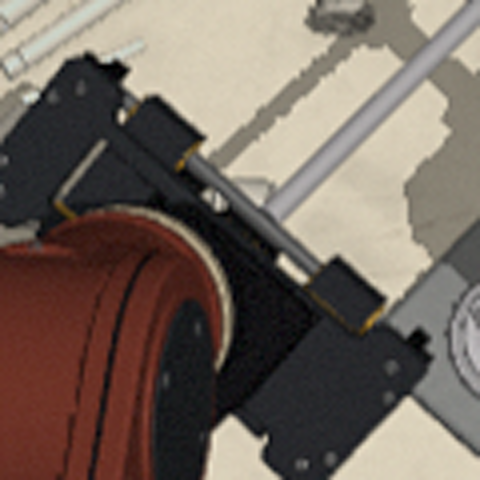

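```bash
python3 - <<'E'
from plan import *
from bench import r,state,optics
q2,y2=quat(-45.2,60); dk=np.array([1,0,.3])
r.move_gripper(20,40); print(state()["width"],state()["ft_force"].round(2))
def ang(): 
    g=state()["eef_pos"]-19*y2-dk-HUB; return np.radians(15)-np.arctan2(g[2],-(g@ex))
for th in list(np.arange(.1,1.0,.1))+[.96,1.0,1.02,1.04,1.06,1.075]:
    r.move_linear(tcp(knob(th)+dk,y2),None,70 if th<.75 else 40)
    s=state(); F=s["ft_force"]; print(round(th,3),round(ang(),3),F.round(1),round(s["width"],1))
    if np.linalg.norm(F)>45: break
r.sleep(.2)
for n in ("scene","top"):
    c=optics.read_camera(n);np.savez(f"{n}8.npz",**{k:np.array(v_) for k,v_ in c.items()});cv2.imwrite(f"pics/{n}8.png",c["img"][:,:,::-1])
print(state()["time_s"],ang(),state()["ft_force"])
E
```

```text
33.02353477333841 [ 7.79  4.9  -2.37]
0.1 0.09 [1.  5.8 6.2] 33.3
0.2 0.19 [1.3 4.8 6. ] 32.7
0.3 0.29 [0.5 6.3 5.6] 33.3
0.4 0.391 [0.8 6.  5.9] 33.0
0.5 0.492 [0.2 5.4 6.3] 32.8
0.6 0.592 [0.8 6.  5.8] 32.6
0.7 0.694 [-0.   5.4  6. ] 32.6
0.8 0.794 [-0.2  5.8  4. ] 32.8
0.9 0.894 [-2.7  9.3  7.8] 32.8
0.96 0.955 [-2.8  8.9  7.5] 32.8
1.0 0.995 [-4.  10.2  7.2] 32.6
1.02 1.015 [-3.6 10.3  7.8] 32.4
1.04 1.035 [-3.9 10.6  7.4] 32.7
1.06 1.055 [-3.9  9.9  7. ] 32.4
1.075 1.07 [-4.4 10.6  7.8] 32.4
40.8083 1.0695372381956707 [-4.01378659 10.33804489  7.82462346]
```

View pics/scene8.png

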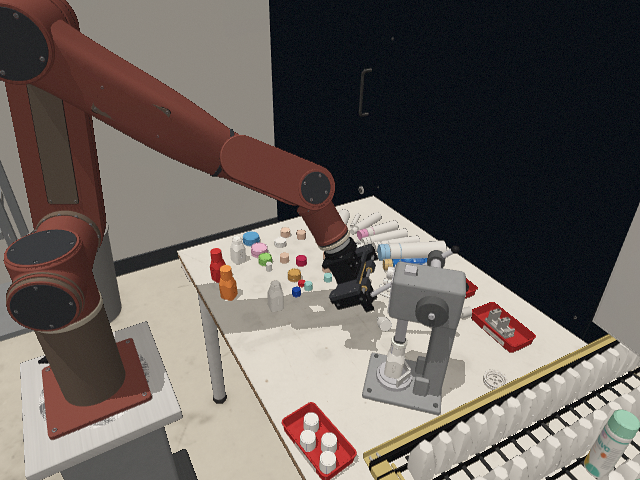

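```bash
python3 - <<'E'
from plan import *
for n in("top","scene"):
    c=load(n+"8.npz");c0=load(n+"6.npz")
    for cc in(c0,c):
        W=cloud(cc); L=W-O; X,Y=L@ex,L@ey
        m=(abs(X)<12)&(abs(Y)<12)&(W[...,2]>305); print(n,"ram top pts",m.sum(), np.percentile(W[m][:,2],[5,50,95]) if m.sum() else None)
        m=(abs(Y-125)<12)&(X>-60)&(X<30)&(W[...,2]>110); P=np.c_[X[m],W[m][:,2]]
        if len(P)>10:
            k=np.polyfit(P[:,0],P[:,1],1); print(" bar",len(P),k, "theta",np.radians(15)+np.arctan(k[0]))
c=load("scene8.npz");u,v=proj(c,[N[0],N[1],120]).astype(int)
a=cv2.resize(c["img"][v-50:v+60,u-70:u+70],None,fx=5,fy=5,interpolation=cv2.INTER_CUBIC)
cv2.imwrite("pics/z8.png",a[:,:,::-1])
E
```

```text
top ram top pts 382 [319.39070752 371.90250828 381.09595009]
 bar 300 [-2.67731119e-01  2.88156335e+02] theta 0.00020347675730281178
top ram top pts 199 [317.5106432  326.32843872 329.75284357]
 bar 359 [  0.99413596 226.40975042] theta 1.044256915273054
scene ram top pts 417 [320.68154262 355.67718582 380.06500223]
 bar 161 [-2.72135278e-01  2.86896883e+02] theta -0.003901568163957314
scene ram top pts 134 [319.10168634 326.93101271 328.9508278 ]
 bar 66 [  1.04902095 227.23191982] theta 1.071117071070684
```

View pics/z8.png

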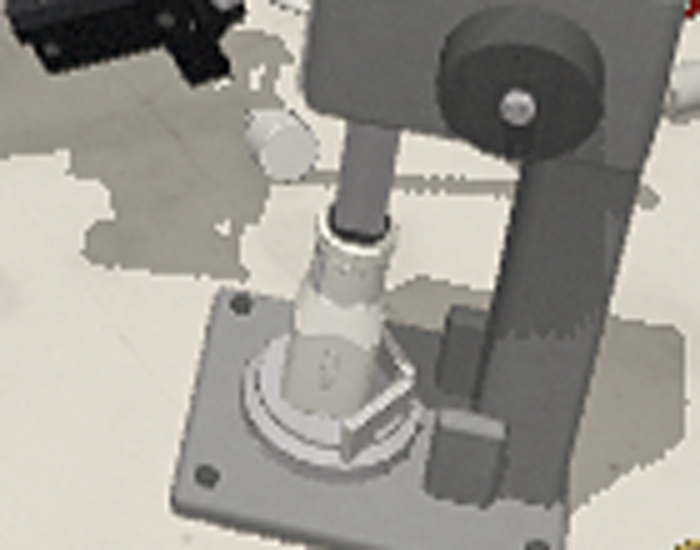

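The lever reads about 1.05 rad and the ram has come down about 52 mm, so the cap should be home. I'll nudge it further to feel the stop, then ease back.

```bash
python3 - <<'E'
from plan import *
from bench import r,state,optics
q2,y2=quat(-45.2,60); dk=np.array([1,0,.3])
for th in(1.09,1.105,1.12):
    r.move_linear(tcp(knob(th)+dk,y2),None,40)
    F=state()["ft_force"];print(th,F.round(1))
    if np.linalg.norm(F)>25: break
r.sleep(.2)
for th in list(np.arange(1.0,0.05,-.1))+[0.03,0.]:
    r.move_linear(tcp(knob(th)+dk,y2),None,70)
    s=state(); print(round(th,2),s["ft_force"].round(1),round(s["width"],1))
for n in ("scene","top"):
    c=optics.read_camera(n);np.savez(f"{n}9.npz",**{k:np.array(v_) for k,v_ in c.items()});cv2.imwrite(f"pics/{n}9.png",c["img"][:,:,::-1])
    W=cloud(c); L=W-O; X,Y=L@ex,L@ey
    m=(abs(Y-125)<12)&(X>-60)&(X<30)&(W[...,2]>110); P=np.c_[X[m],W[m][:,2]]
    if len(P)>10:
        k=np.polyfit(P[:,0],P[:,1],1); print(" bar",len(P),k, "theta",np.radians(15)+np.arctan(k[0]))
print(state()["time_s"])
E
```

```text
1.09 [-9.9 14.1 11.9]
1.105 [-14.5  17.8  19.9]
1.0 [-0.6  6.7  4.5] 32.2
0.9 [0.5 5.3 4.7] 32.4
0.8 [1.8 5.4 4.8] 32.7
0.7 [3.4 3.9 5.8] 32.7
0.6 [4.3 2.3 5.7] 32.2
0.5 [6.  0.8 4. ] 32.5
0.4 [ 7.2 -1.2  4.4] 32.1
0.3 [10.6 -3.2  3. ] 32.3
0.2 [13.2 -5.7  2.6] 32.0
0.1 [18.4 -7.1 -1.4] 32.1
0.03 [ 27.9  -8.9 -16.1] 32.3
0.0 [ 37.8  -9.5 -32.8] 32.3
 bar 159 [-2.74337655e-01  2.87047619e+02] theta -0.005950941741824534
 bar 298 [-2.74556109e-01  2.88190482e+02] theta -0.006154094152151679
46.5583
```

View pics/scene9.png

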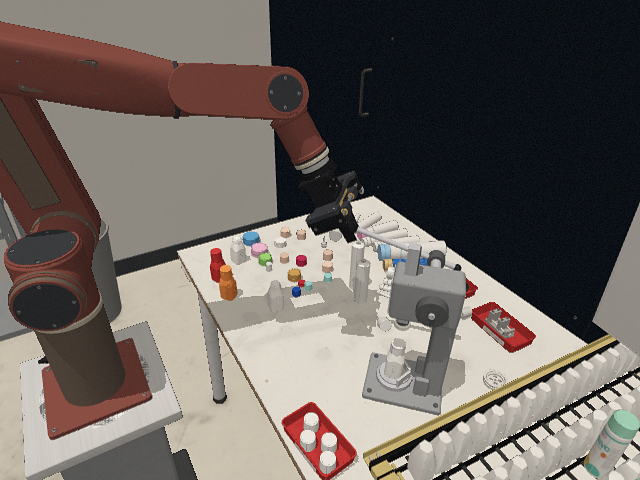

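```bash
python3 - <<'E'
from plan import *
from bench import r,state,optics
q2,y2=quat(-45.2,60); dk=np.array([1,0,.3])
r.move_linear(tcp(knob(.05)+dk+np.array([-2,1,0])*0,y2),None,30); print(state()["ft_force"].round(1))
r.move_gripper(80,10); r.sleep(.3); print(state()["ft_force"].round(1))
p=state()["eef_pos"]
r.move_linear(p-110*y2,None,120)
r.sleep(.3)
for n in ("scene","top"):
    c=optics.read_camera(n);np.savez(f"{n}10.npz",**{k:np.array(v_) for k,v_ in c.items()});cv2.imwrite(f"pics/{n}10.png",c["img"][:,:,::-1])
    W=cloud(c); L=W-O; X,Y=L@ex,L@ey
    m=(abs(Y-125)<12)&(X>-60)&(X<30)&(W[...,2]>110); P=np.c_[X[m],W[m][:,2]]
    if len(P)>10:
        k=np.polyfit(P[:,0],P[:,1],1); print(n,"theta",np.radians(15)+np.arctan(k[0]))
    for lo,hi in((118,140),(55,85)):
        m=(np.hypot(X,Y)<26)&(W[...,2]>lo)&(W[...,2]<hi);P=L[m]
        if len(P): print(n,lo,len(P),np.percentile(P@ex,[3,97]).round(1),np.percentile(P@ey,[3,97]).round(1),np.percentile(P[:,2],[50,90,97]).round(1))
    for b in((463,281),(473,37)):
        m=(np.hypot(W[...,0]-b[0],W[...,1]-b[1])<30)&(W[...,2]>70)&(W[...,2]<100);print(n,b,m.sum(),W[m].mean(0).round(1) if m.any() else None)
        W0=cloud(load(n+"0.npz"));m=(np.hypot(W0[...,0]-b[0],W0[...,1]-b[1])<30)&(W0[...,2]>70)&(W0[...,2]<100);print("   start",W0[m].mean(0).round(1))
print(state()["time_s"],state()["ft_force"].round(1))
c=load("scene10.npz");u,v=proj(c,[N[0],N[1],120]).astype(int)
cv2.imwrite("pics/z10.png",cv2.resize(c["img"][v-60:v+60,u-70:u+70],None,fx=5,fy=5,interpolation=cv2.INTER_CUBIC)[:,:,::-1])
E
```

```text
[19.5 -6.3 -3.8]
[ 0.8 -0.  -0.1]
scene theta -0.004356494955490786
scene 118 159 [-14.9  13. ] [-15.2  12.4] [125.4 127.4 128.2]
scene 55 166 [-20.8  15. ] [-21.3 -10.1] [70.  81.4 84. ]
scene (463, 281) 74 [464.2 285.3  80.6]
   start [463.8 284.5  80.8]
scene (473, 37) 100 [470.8  31.6  81. ]
   start [470.6  31.3  81. ]
top theta -0.0010952447376404995
top 118 134 [-15.7   4.2] [-14.  14.] [124.7 128.1 129.1]
top 55 92 [-21.9  -1.3] [-19.4  19.9] [71.9 83.5 84.8]
top (463, 281) 160 [465.2 288.3  81.8]
   start [465.3 288.5  82.2]
top (473, 37) 0 None
   start [471.6  36.2  82.5]
49.8417 [ 0.  -0.3 -0.2]
```

View pics/z10.png

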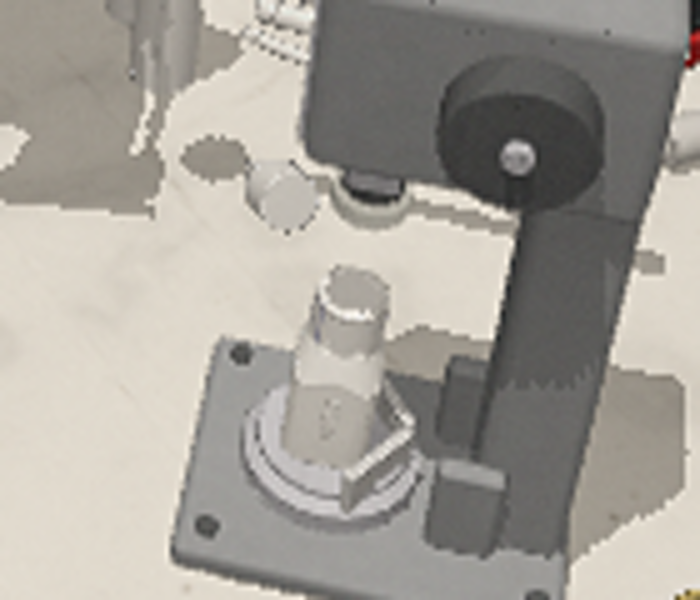

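View pics/scene10.png

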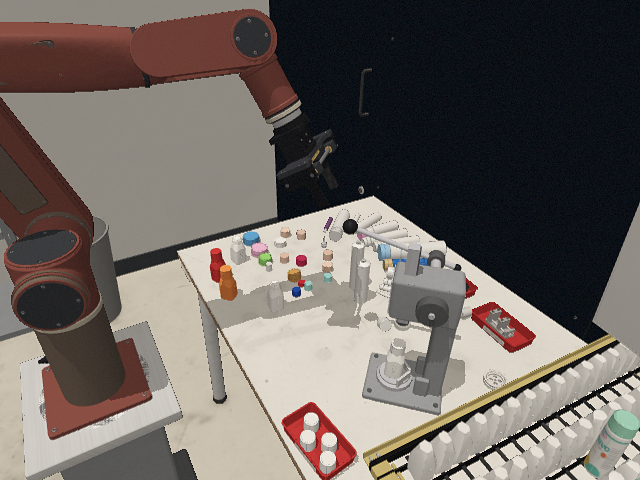

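Every check is good: the cap top is at about 125–126 mm (home), the lever is at 0, the bottle is centred and upright, and the robot is clear.

```bash
python3 -c "
from bench import order,state
print(order.sign_off(),state()['time_s'])"
```

```text
the job is handed in; nothing more can be done
the job is handed in; nothing more can be done
```

The job is done and handed in at about 50 s of robot time; no verdict was reported.

**What I did**
- I picked the capped bottle by its cap and set it down in a clear spot. I then regrasped its body from the side and stood it in the V stop.
- After letting go, I gripped the knob and pulled the lever down. The force rose to about 30 N at the stop, and the ram had dropped about 52 mm (about 1.05 rad).
- I eased the lever back up at 70 mm/s mean (about 0.35 rad/s), then let go and backed off.

**Last checks before handing in**
- **Cap:** its top was at about 125–126 mm, down from about 136 mm before pressing, so it is home.
- **Lever:** it read about 0 rad, at rest.
- **Bottle:** it stood upright with its middle within about 1.5 mm of the ram's axis.
- **Bystanders:** both plain bottles were within about 1 mm of where they started. The arm hid plain_bottle_2 from the top camera, so only the scene camera confirmed that one.
- **Robot:** it was clear, with wrist force near 0.

**What went less smoothly**
- The grip slipped a little on the knob, so the wrist force reached about 50 N against the rest stop at the end of the return. That is below the 120 N limit, and I relieved it to about 20 N before opening the gripper.
- My two camera readings of the lever at the bottom differed slightly, at 1.04 and 1.07 rad.

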